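# Feed a clamped nest through the spring flap of a guard

## Robot

A 6-joint arm with a two-finger parallel gripper is mounted at the origin on a cart in front of the work surface, level with it; the furniture and walls round the work are solid. World frame = base frame: x ahead of the robot, y to its left, z up, the work surface at z = 0. Lengths are in mm, angles in rad, forces in N, time in s.
With the tool pointing down it reaches from about 350 to 975 mm from the base axis. Payload 7.1 kg.
Tool frame: the origin (TCP) lies midway between the tips of the shut fingers; the grasp point (between the pads) lies ctrl.grip_point_offset behind it (ctrl.grip_point_offset is the distance from the TCP to the grasp point, in mm); z points along the fingers, y is the line along which they close (so a half turn about z gives the same grasp; the last joint's range is limited). The gripper opens to 88 mm and grips with 3 to 60 N. Pads are 20 mm wide; open, the fingers measure 115 mm over their backs; the gripper's body (75 mm by 178 mm) begins 61 mm behind the grasp point.
Start: joints at [-1.259, 0.423, 1.63, -0, 1.089, -0.019], TCP at [203.017, -591.091, 222.675] pointing down, gripper open.
Joint ranges: [-3, 3], [-0.9, 2.11], [0.09, 2.58], [-1.31, 4.45], [0.11, 2.69], [-2.54, 2.54]. Speed limits (rad/s): [2.39, 2.39, 3.01, 3.14, 3.14, 3.14].

## Interface

Orientations are given as a rotation vector (axis times angle).
In Python, from workcell import ctrl, get_image, close_job, finder gives the robot as it stands.
- The arm moves only by the tool servo_tool, never from a script. Its argument "deltas" is a list of rows, each a list of 2 entries, a list of its own where there are three numbers: the shift along the tool's x, y, z in mm, then the turn, a rotation vector about the tool's x, y, z in rad. A call has 1 to 5 rows; each row is the pose to reach, as a shift and turn from the pose commanded when the call began, along the tool's axes at that moment; what a row does not reach only later rows make up. A row lasts 1/12 s, in which the tool goes at most 41.7 mm and 7.16 degrees, less where a joint would pass 70% of its speed; a pose out of reach is approached as far as the arm can. A call with a gripper value outside its range is refused whole. "grip" is the closure, from -1 (fully open) to 1 (shut), so that 0 is half open, set as the call begins (left out, the last holds). The fingers move at their own pace and stop on an object; the grip force is fixed at half the most. Time passes only in rows, so rows that repeat a pose let the fingers close. It gives the time, the measured TCP pose, the force, the opening and the grip force at its end, in the units of the state.
- ctrl.get_obs(): the state, without advancing time (a new reading comes with each control period).
- get_image(name): name is "side" or "top"; returns a dict with "frame" (480x640x3 uint8, blue, green, red), "depth" (480x640 float32, mm along the optical axis (not along the pixel's ray), 0 where there is no reading), "K" (3x3 intrinsics, pixels), "pose" (4x4, takes a point from camera to world coordinates). Camera axes: x right, y down, z forward; pixel columns grow to the right and rows downward; lengths in mm; the calibration is good to about 2 mm. A picture is of the moment at which its call begins.
- close_job(): hands the job in; it is judged then, once.
Trained networks look in a picture, given as the dict that the camera call returned (one of the last four; its "shot" number tells which), for a name from the list of things; names that differ only in an ending like _2 or _b are one class to them, and where a whole thing is asked for, a point or a joint stands for the part that bears it (a point fixed in the world has none). Each returns a list of dicts, best first, with "score" (0 to 1); they miss things now and then, are a little off and sometimes report something else, mostly with a low value. They report only what shows in the picture. A call takes as long as a camera call.
- finder.search_frame(query, picture): "rect" ([centre column, centre row, width, height] as shares, 0 to 1, of the picture: columns of its width, rows of its height, round what is visible of it).
- finder.silhouettes(query, picture): "mask" (480x640 bool, what is visible of it) and "rect" ([centre column, centre row, width, height] as shares, 0 to 1, of the picture: columns of its width, rows of its height, round what is visible of it).
The state is a dict: "t": time; "qpos": joint angles; "qvel": joint speeds; "joint_torque": joint torques, N m; "ee_pos": TCP position; "orientation": TCP orientation; "ft_force": force on the tool from outside, world axes, zero at the start; "moment": the same for the moment, N m; "width": finger opening in mm; "grasp_force": force on a finger pad.
Only numpy, scipy, OpenCV 4.12 (cv2) and the standard library are available. Lean on these libraries where they do the work, as an engineer would, in place of code of your own. Each camera call takes 0.05 s, during which the arm holds its last target. There are 200 camera calls.

## Task

Flip the red-knobbed clamp over centre so that it lies open, then slide the blue nest along its track, nose first through the orange spring flap and into the guarded bay, until the spring buffer at the bay's far end gives a few millimetres, without ramming the buffer to its hard stop. Then take your fingers out, upward, so that the flap swings fully shut behind the nest; leave the clamp open, the nest in the bay and the two standing cannulas upright.

Things in the scene. Friction and masses are not known exactly. Their poses are not given: they have to be found in the camera images.
- feed_station: Fixed aluminium station, base 405 x 140 mm, with a straight track whose floor is 10 mm above the bench. Origin: on the bench below the middle of the flap's doorway. +x: along the track into the bay (push direction, roughly away from the robot); +y: across it, to the left. Loading zone x -145 to 0 mm, open above and at the back; rails 12 mm above the floor, inner faces at y -29.5, +29.5 mm.
- bay_window (a point): Middle of the window's edge nearest the flap: station x 132 mm, 56 mm high. The bay (x 0 to 245 mm, inner y -30 to +31 mm, grey walls to 52 mm high) is open above up to here, under the clear window beyond. A spring buffer stands across it under the window; its free face is anywhere from x 190 to 214 mm, to be found by touch. A nest against it has its tail at x 84 to 108 mm, in reach from above.
- nest_centre (a point): Centre (half-way up) of the loose blue nest block, 106 mm long, 52 wide, 24 high (a dome to 29), 0.13 to 0.27 kg. Its y axis runs along its length, within 0.03 rad of the track. At first it lies on the track floor, its centre at about station x -72 mm, tail at -125, nose at -19 mm, kept from the doorway by the clamp's lip in front of its nose.
- clamp (a joint): Over-centre clamp on the right of the track. 0 = closed: arm and lip before the nest's nose, handle leaning over the track, 60 degrees above level. 2.1 rad = open: handle level, pointing off to the right. Its weight keeps it in either state. Push the handle at the knob towards station -y (1 to 2 N); beyond about 0.9 rad it falls open by itself.
- clamp_axis (a point): The clamp's pivot: station x -22 mm, y -56 mm, 42 mm above the bench; its axis runs along the track. With the clamp open nothing of it is over the track; its arm stands about 95 mm high beside it.
- clamp_knob (a point): Centre of the clamp's red ball knob, 26 mm in diameter, 75 mm from the pivot on a 10 mm rod. Closed, it is 107 mm above the bench at station y -18 mm.
- flap (a joint): Orange flap across the doorway, 69 mm wide, top 51 mm high. 0 = shut, 1.57 rad = swung fully into the bay. A weak spring (0.015 N m shut, 0.06 open) shuts it. It cannot swing outward, so lift out rather than pull back against it. The nest's nose pushes it open (2 to 6 N); it then leans on the nest and on what follows, and shuts only when nothing is left in the first 72 mm of the bay.
- flap_hinge (a point): The flap's upright hinge, on the left side of the doorway: station x 0, y +42 mm, half-way up the flap.
- buffer (a joint): Spring buffer's travel in m: 0 = free, 0.013 = hard stop; 1.2 N per mm. To be pressed at least 3 mm and never beyond 11.5 mm. When let go it pushes the nest back by as much as it was pressed.
- cannula_a: Clear violet cannula standing on its head, 39 x 50 x 124 mm, to the left of the station; origin under its centre, z along its tube. A bystander.
- cannula_b: A second such cannula, further left. A bystander.

How it is judged (in metres and radians):
On the way, in this order (a step that is already met when the one before it is completed fails the run):
1. the clamp has been flipped open while the nest still lies in the loading zone (value of joint clamp above 1.8 rad and x of nest_centre in the frame of feed_station below -0.055 m), for 0.2 s.
2. the nest, flat on the track, is passing through the doorway with the flap held open (value of joint flap above 0.9 rad and x of nest_centre in the frame of feed_station between -0.03 and 0.05 m and z of nest_centre in the frame of feed_station below 0.03 m and angle between nest_centre's own z axis and vertical below 0.15 rad), for 0.1 s.
3. the nest presses the spring buffer by at least 3 mm (value of joint buffer above 0.003 m and x of nest_centre in the frame of feed_station above 0.13 m), for 0.1 s.
At the end, for the whole second after the job is handed in: The flap is shut (within 0.08 rad), the clamp open (beyond 1.8 rad), the nest at rest and flat in the bay with its centre 126 to 175 mm past the doorway, the buffer sprung back (under 3 mm), both cannulas upright (within 0.3 rad) (value of joint flap below 0.08 rad and value of joint clamp above 1.8 rad and x of nest_centre in the frame of feed_station between 0.126 and 0.175 m and z of nest_centre in the frame of feed_station below 0.03 m and angle between nest_centre's own z axis and vertical below 0.1 rad and value of joint buffer below 0.003 m and linear speed of nest below 0.02 m/s and angle between each of cannula_a, cannula_b's own z axis and vertical below 0.3 rad); the robot touches nothing.
It fails at once if the buffer is rammed to its hard stop (beyond 11.5 mm) (value of joint buffer above 0.0115 m).
It fails at once if a cannula is knocked over (angle between any of cannula_a, cannula_b's own z axis and vertical above 0.5 rad).
It also fails if it takes over 64 s, if anything falls off the work surface, if the arm or the gripper's body presses on something with over 40 N, if the wrist force passes 120 N, or if a joint passes its speed limit or range.

## Working session

There is one attempt and no reset: what is moved stays moved. The work goes in short steps, Python scripts to look and compute and a tool call to move; the robot and the scene stay as the last step left them, time stands still between calls to the robot, and variables do not carry over. Pictures are saved under pics/ and viewed, at most 10 in all, crops included, and the job is handed in when it is done.

Besides the shell and the picture viewer there is one more tool, called after "Emit:" as name(argument=value, ...) on one line, values as JSON. servo_tool: Moves the arm, as the interface text tells. Its arguments: {"type":"object","properties":{"deltas":{"type":"array","items":{"type":"array"}},"grip":{"type":"number"}},"required":["deltas"]}

```bash
mkdir -p pics; ls; cat > h.py <<'E'
import numpy as np, cv2
from workcell import ctrl,get_image,close_job,finder
def w(im,u,v,d):
    K=im["K"];p=np.array([(u-K[0,2])/K[0,0]*d,(v-K[1,2])/K[1,1]*d,d,1]);return (im["pose"]@p)[:3]
def cloud(im,m):
    v,u=np.nonzero(m&(im["depth"]>0));d=im["depth"][v,u];K=im["K"]
    P=np.c_[(u-K[0,2])/K[0,0]*d,(v-K[1,2])/K[1,1]*d,d,np.ones(len(d))];return (im["pose"]@P.T).T[:,:3]
E
python3 - <<'E'
from h import *
o=ctrl.get_obs();print(o['t'],o['ee_pos'],o['orientation'],o['width'],o['ft_force'],ctrl.grip_point_offset)
for n in("top","side"):
    im=get_image(n);cv2.imwrite(f"pics/{n}0.png",im["frame"])
    print(n,im["pose"].round(2).tolist())
    for q in("feed_station","nest_centre","clamp","clamp_knob","flap","cannula_a"):
        for r in finder.silhouettes(q,im)[:2]:
            P=cloud(im,r["mask"])
            print(q,round(r["score"],2),(np.array(r["rect"])*[640,480,640,480]).round(),np.median(P,0).round(1) if len(P) else 0, np.percentile(P,[2,98],axis=0).round(0).tolist() if len(P) else 0)
E
```

```text
pics
0.0 [ 202.83777973 -590.56781125  221.89845043] [-3.09720662e+00 -5.16897812e-01  3.38938246e-04] 88.0205829616514 [ 0.78206826 -0.67206306  0.32719089] 18.700000000000003
top [[-0.02, -0.99, 0.13, 498.88], [-1.0, 0.03, 0.03, -115.41], [-0.03, -0.13, -0.99, 996.24], [0.0, 0.0, 0.0, 1.0]]
feed_station 0.92 [398. 261.  93. 205.] [ 600.8 -251.5   10.9] [[394.0, -331.0, 2.0], [777.0, -163.0, 59.0]]
nest_centre 0.8 [388. 323.  32.  57.] [ 463.2 -213.4   33. ] [[414.0, -243.0, 15.0], [516.0, -185.0, 38.0]]
clamp 0.73 [410. 300.  31.  25.] [ 510.2 -251.8   49.8] [[487.0, -283.0, 43.0], [526.0, -229.0, 120.0]]
clamp_knob 0.68 [409. 300.  32.  26.] [ 510.5 -249.3   50.6] [[488.0, -283.0, 43.0], [526.0, -229.0, 120.0]]
clamp_knob 0.3 [279. 330.  23.  23.] [4.592e+02 4.000e-01 3.060e+01] [[439.0, -20.0, 0.0], [474.0, 20.0, 123.0]]
cannula_a 0.78 [279. 329.  21.  27.] [4.589e+02 3.000e-01 3.090e+01] [[439.0, -20.0, 1.0], [473.0, 18.0, 123.0]]
cannula_a 0.58 [230. 333.  27.  22.] [450.1  90.5  29.4] [[431.0, 78.0, -3.0], [468.0, 124.0, 122.0]]
side [[0.82, -0.47, 0.32, 295.7], [-0.57, -0.67, 0.49, -570.11], [-0.01, -0.58, -0.81, 908.24], [0.0, 0.0, 0.0, 1.0]]
feed_station 0.67 [353. 335. 224. 153.] [ 599.2 -265.3   12.6] [[394.0, -332.0, 7.0], [774.0, -166.0, 69.0]]
nest_centre 0.79 [284. 351.  63.  49.] [ 462.3 -213.9   33.8] [[413.0, -244.0, 14.0], [515.0, -184.0, 38.0]]
clamp 0.78 [324. 343.  31.  50.] [ 509.5 -255.4   49.8] [[488.0, -284.0, 15.0], [530.0, -221.0, 120.0]]
clamp_knob 0.93 [325. 343.  32.  50.] [ 509.  -256.5   50.2] [[489.0, -284.0, 38.0], [527.0, -230.0, 121.0]]
flap 0.7 [323. 323.  22.  34.] [ 537.5 -227.9   48. ] [[516.0, -253.0, 8.0], [554.0, -184.0, 113.0]]
cannula_a 0.77 [226. 256.  21.  47.] [456.9   1.   34.6] [[440.0, -19.0, 2.0], [474.0, 38.0, 122.0]]
cannula_a 0.7 [286. 349.  60.  46.] [ 461.3 -214.1   33.8] [[414.0, -244.0, 14.0], [515.0, -186.0, 38.0]]
```

```bash
python3 - <<'E'
from h import *
T=get_image("top");S=get_image("side")
a=cv2.resize(T["frame"][130:390,300:500],(450,585));b=cv2.resize(S["frame"][240:430,220:480],(0,0),fx=1.3,fy=1.3)
c=np.zeros((590,800,3),np.uint8);c[:585,:450]=a;c[:b.shape[0],455:455+b.shape[1]]=b[:,:345];cv2.imwrite("pics/a.png",c)
for n,im in(("top",T),("side",S)):
    h=cv2.cvtColor(im["frame"],cv2.COLOR_BGR2HSV).astype(int);H,s,v=h[...,0],h[...,1],h[...,2]
    for nm,m in(("red",((H<5)|(H>174))&(s>150)&(v>60)),("orange",(H>6)&(H<20)&(s>150)&(v>80)),("blue",(H>98)&(H<125)&(s>110)&(v>50))):
        r=np.zeros_like(m);r[200:430,220:500]=1;m=m&r
        P=cloud(im,m)
        if nm=="red":P=P[P[:,2]>85]
        if nm=="blue":P=P[(P[:,2]>20)&(P[:,2]<45)&(P[:,0]<530)]
        if len(P)<5:print(n,nm,len(P));continue
        l=cv2.fitLine(P[:,:2].astype(np.float32),cv2.DIST_HUBER,0,.01,.01).ravel()
        print(n,nm,len(P),P.mean(0).round(1),np.percentile(P,[1,99],axis=0).round(0).tolist(),"dir",np.arctan2(l[1],l[0]).round(3), cv2.minAreaRect(P[:,:2].astype(np.float32)))
    # walls/rails: station points 45..60 high
    P=cloud(im,np.ones((480,640),bool));Q=P[(P[:,2]>46)&(P[:,2]<64)&(P[:,0]>550)&(P[:,0]<820)&(P[:,1]>-340)&(P[:,1]<-130)]
    print(n,"wall",len(Q),cv2.minAreaRect(Q[:,:2].astype(np.float32)))
    Q=P[(P[:,2]>4)&(P[:,0]>350)&(P[:,0]<830)&(P[:,1]>-380)&(P[:,1]<-100)]
    print("base",cv2.minAreaRect(Q[:,:2].astype(np.float32)))
E
```

```text
top red 106 [ 512.9 -240.2  117.1] [[504.0, -250.0, 112.0], [523.0, -231.0, 123.0]] dir -0.451 ((513.3749389648438, -240.6612091064453), (19.92780303955078, 18.85988998413086), 1.3899580240249634)
top orange 5 [ 534.7 -230.6   38.2] [[534.0, -238.0, 34.0], [536.0, -221.0, 43.0]] dir 1.407 ((534.8994140625, -229.49900817871094), (16.803455352783203, 0.06478959321975708), 80.58184051513672)
top blue 902 [ 462.4 -213.1   32.6] [[415.0, -241.0, 20.0], [515.0, -187.0, 37.0]] dir 0.007 ((464.3420715332031, -214.84619140625), (48.80963897705078, 102.07313537597656), 80.52294158935547)
top wall 2613 ((664.9521484375, -238.73440551757812), (91.01077270507812, 247.74427795410156), 80.15299224853516)
base ((591.93359375, -241.21046447753906), (475.9479064941406, 275.6363830566406), 1.2949076890945435)
side red 173 [ 511.5 -242.9  115.7] [[502.0, -252.0, 106.0], [523.0, -231.0, 123.0]] dir -1.113 ((512.7440795898438, -241.01925659179688), (22.86626625061035, 23.537540435791016), 51.78522491455078)
side orange 87 [ 536.5 -227.3   45.7] [[518.0, -252.0, 20.0], [546.0, -189.0, 110.0]] dir 1.393 ((537.1781005859375, -222.9674835205078), (68.12608337402344, 15.980067253112793), 66.58279418945312)
side blue 1479 [ 462.7 -215.3   32.6] [[413.0, -244.0, 21.0], [517.0, -185.0, 38.0]] dir 0.063 ((466.2388916015625, -214.048828125), (54.0479621887207, 105.63697052001953), 80.44600677490234)
side wall 2804 ((665.5389404296875, -237.74407958984375), (92.02932739257812, 247.142578125), 80.1855697631836)
base ((589.84228515625, -239.62939453125), (479.2941589355469, 279.6835632324219), 0.21996313333511353)
```

View pics/a.png

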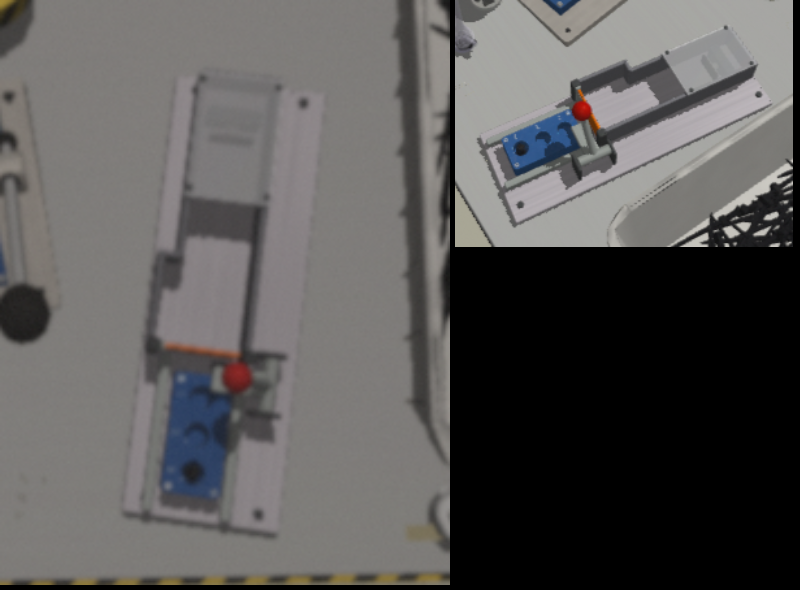

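```bash
cat >> h.py <<'E'
from scipy.spatial.transform import Rotation as Ro
YAW=-0.171;O=np.array([537.,-227.]);C,Sn=np.cos(YAW),np.sin(YAW)
def st2w(x,y):return O+[C*x-Sn*y,Sn*x+C*y]
def w2st(p):
    d=np.asarray(p)[...,:2]-O;return np.stack([C*d[...,0]+Sn*d[...,1],-Sn*d[...,0]+C*d[...,1]],-1)
def goto(x,y,z):
    o=ctrl.get_obs();R=Ro.from_rotvec(o["orientation"]);g=np.r_[st2w(x,y),z]
    T=Ro.from_euler("z",YAW)*Ro.from_euler("x",np.pi)
    print("t",round(o["t"],2),"st",w2st(o["ee_pos"]).round(1),round(o["ee_pos"][2],1),"shift",R.inv().apply(g-o["ee_pos"]).round(1),"turn",(R.inv()*T).as_rotvec().round(3))
E
python3 - <<'E'
from h import *
goto(-22,20,240)
for n in("top","side"):
    P=cloud(get_image(n),np.ones((480,640),bool))
    for x in range(150,850,50):
        print(x,[int(np.percentile(q,98)) if len(q:=P[(abs(P[:,0]-x)<25)&(abs(P[:,1]-y)<25)][:,2])>4 else None for y in range(-700,-150,50)])
E
```

```text
t 0.8 st [-267.1 -415.6] 222.7 shift [ 424.4 -264.   -17.3] turn [ 0.    -0.     0.502]
150 [-772, -771, -771, -771, -772, -771, -770, -771, -771, -773, -684]
200 [-771, -769, -770, -772, -772, -771, -771, -773, -771, -771, -770]
250 [None, None, None, None, None, None, None, None, None, None, None]
300 [None, None, None, None, None, None, None, None, None, None, None]
350 [2, 3, 3, 3, 3, 22, 3, 3, 3, 2, 2]
400 [3, 2, 127, 123, 122, 25, 20, 3, 11, 34, 35]
450 [58, 143, 153, 153, 153, 152, 152, 3, 12, 36, 38]
500 [44, 81, 79, 83, 67, 31, 152, 2, 50, 118, 36]
550 [73, 74, 82, 80, 86, 58, 152, 3, 46, 55, 55]
600 [80, 77, 81, 76, 88, 91, 152, 2, 14, 52, 53]
650 [66, 82, 80, 78, 80, 82, 152, 10, 56, 57, 54]
700 [67, 85, 78, 95, 83, 72, 153, 12, 58, 59, 58]
750 [80, 80, 84, 87, 69, 70, 153, 12, 58, 59, 56]
800 [69, 77, 76, 73, 67, 62, 153, 6, 56, 58, 11]
150 [None, None, None, None, None, None, None, None, None, None, None]
200 [None, None, None, None, None, 646, 640, None, None, None, None]
250 [None, None, None, None, None, None, None, None, None, None, None]
300 [None, None, None, None, None, None, None, None, None, None, -771]
350 [None, None, None, None, None, None, 4, 3, 3, 3, 3]
400 [None, None, None, None, None, 24, 22, 3, 12, 34, 36]
450 [None, None, None, None, 153, 153, 153, 3, 12, 37, 39]
500 [None, None, None, 83, 73, 30, 153, 4, 50, 119, 37]
550 [None, None, None, 82, 86, 58, 153, 4, 48, 57, 57]
600 [None, None, 76, 76, 89, 92, 153, 4, 23, 54, 53]
650 [None, 84, 80, 79, 86, 83, 153, 12, 57, 59, 55]
700 [None, 87, 78, 95, 84, 74, 153, 13, 58, 59, 59]
750 [82, 80, 85, 88, 70, 70, 154, 13, 59, 59, 58]
800 [67, 78, 78, 74, 68, 62, 154, 11, 57, 59, 4]
```

Emit:
servo_tool(deltas=[[[30,-18,-17],[0,0,0.1]],[[65,-40,-17],[0,0,0.2]],[[100,-62,-17],[0,0,0.3]],[[135,-84,-17],[0,0,0.4]],[[170,-106,-17],[0,0,0.5]]], grip=1)

```text
t: 1.32
ee_pos: [330.1, -434.2, 239.9]
orientation: [3.129, -0.274, 0.001]
ft_force: [0.6, -0.5, -0.5]
width: 58.0
grasp_force: 0.0
```

```bash
python3 -c "
from h import *
goto(-22,20,200)"
```

```text
t 1.32 st [-168.6 -239.3] 239.9 shift [ 145.6 -259.9   39.9] turn [ 0.    -0.    -0.004]
```

Emit:
servo_tool(deltas=[[[20,-36,0],[0,0,0]],[[40,-71,0],[0,0,0]],[[60,-107,0],[0,0,0]],[[80,-143,0],[0,0,0]],[[100,-178,0],[0,0,0]]])

```text
t: 1.73
ee_pos: [458.9, -275.2, 240.0]
orientation: [3.13, -0.266, 0.001]
ft_force: [-0.2, 0.0, -0.4]
width: 24.3
grasp_force: 0.0
```

Emit:
servo_tool(deltas=[[[20,-36,0],[0,0,0]],[[40,-71,0],[0,0,0]],[[40,-71,0],[0,0,0]]])

```text
t: 1.98
ee_pos: [513.0, -209.2, 240.0]
orientation: [-3.13, 0.258, -0.004]
ft_force: [0.4, -0.9, -0.5]
width: 4.8
grasp_force: 0.0
```

```bash
python3 -c "
from h import *
goto(-22,20,106)"
```

```text
t 1.98 st [-26.7  13.5] 240.0 shift [  4.4  -6.3 134. ] turn [-0.001 -0.002  0.007]
```

Emit:
servo_tool(deltas=[[[4,-8,20],[0,0,0]],[[4,-8,50],[0,0,0]],[[4,-8,80],[0,0,0]],[[4,-8,110],[0,0,0]],[[4,-8,134],[0,0,0]]])

```text
t: 2.4
ee_pos: [513.7, -206.7, 103.9]
orientation: [-3.13, 0.265, 0.002]
ft_force: [-0.4, -0.4, -0.6]
width: 0.4
grasp_force: 0.0
```

Emit:
servo_tool(deltas=[[[0,0,0],[0,0,0]],[[0,0,0],[0,0,0]]])

```text
t: 2.57
ee_pos: [513.7, -206.7, 105.0]
orientation: [-3.13, 0.266, 0.004]
ft_force: [0.7, 0.3, 0.7]
width: 1.1
grasp_force: 0.0
```

```bash
python3 -c "
from h import *
goto(-22,20,106)
for n in ('top','side'):
  im=get_image(n);f=im['frame'][200:400,260:500] if n=='top' else im['frame'][230:430,220:460]
  cv2.imwrite('pics/b_%s.png'%n,f)
a=np.hstack([cv2.imread('pics/b_%s.png'%n) for n in ('top','side')]);cv2.imwrite('pics/b.png',cv2.resize(a,(800,333)))"
```

```text
t 2.57 st [-26.5  16. ] 105.0 shift [ 4.5 -4.  -1. ] turn [-0.001  0.003  0.001]
```

View pics/b.png

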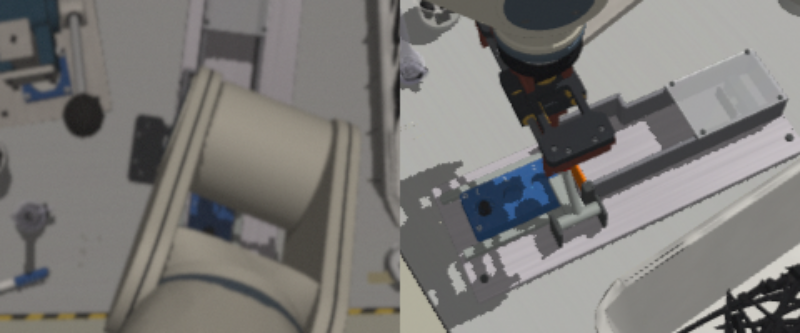

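Emit:
servo_tool(deltas=[[[4,8,0],[0,0,0]],[[4,18,0],[0,0,0]],[[4,28,0],[0,0,0]],[[4,38,0],[0,0,0]],[[4,46,0],[0,0,0]]])

```text
t: 3.08
ee_pos: [510.8, -254.2, 106.3]
orientation: [3.13, -0.266, 0.002]
ft_force: [0.3, 0.7, -0.2]
width: 0.7
grasp_force: 0.3
```

Emit:
servo_tool(deltas=[[[0,8,0],[0,0,0]],[[0,16,0],[0,0,0]],[[0,24,0],[0,0,0]],[[0,32,0],[0,0,0]],[[0,36,-1],[0,0,0]]])

```text
t: 3.5
ee_pos: [504.4, -289.2, 106.4]
orientation: [3.13, -0.266, -0.001]
ft_force: [-0.5, 0.4, -0.2]
width: 0.4
grasp_force: 0.0
```

```bash
python3 -c "
from h import *
goto(-22,-70,106);print(ctrl.get_obs()['ft_force'])
im=get_image('side');cv2.imwrite('pics/c.png',cv2.resize(im['frame'][200:440,220:500],(700,600)))"
```

```text
t 3.5 st [-21.6 -66.8] 106.4 shift [-0.4  3.2  0.4] turn [0.    0.    0.001]
[-0.54167011  0.40521714 -0.18328325]
```

View pics/c.png

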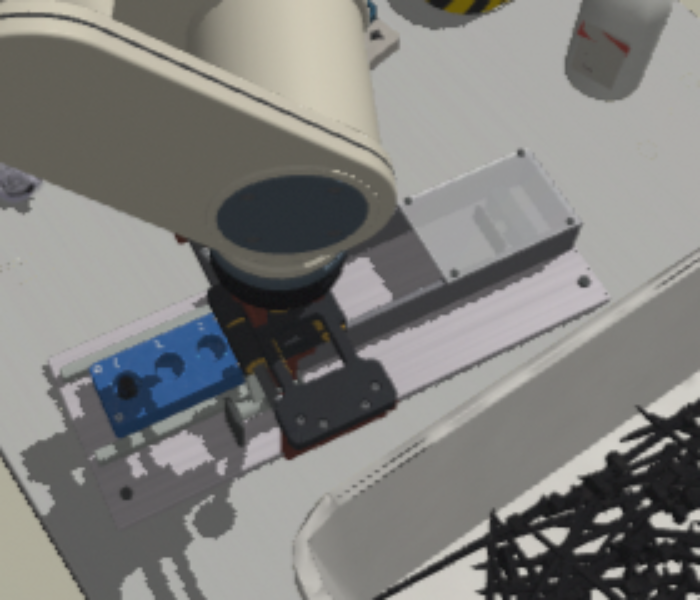

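Emit:
servo_tool(deltas=[[[0,8,0],[0,0,0]],[[0,14,0],[0,0,0]],[[0,14,0],[0,0,0]],[[0,14,0],[0,0,0]]])

```text
t: 3.88
ee_pos: [502.3, -302.1, 106.6]
orientation: [-3.13, 0.266, 0.0]
ft_force: [-0.1, 0.4, -0.9]
width: 0.4
grasp_force: 0.0
```

Emit:
servo_tool(deltas=[[[0,0,-35],[0,0,0]],[[-25,-20,-60],[0,0,0]],[[-65,-30,-70],[0,0,0]],[[-105,-40,-80],[0,0,0]],[[-140,-50,-80],[0,0,0]]])

```text
t: 4.3
ee_pos: [372.0, -228.2, 188.1]
orientation: [3.129, -0.264, 0.003]
ft_force: [-0.5, 0.0, 0.3]
width: 0.0
grasp_force: 0.0
```

```bash
python3 -c "
from h import *
goto(-150,0,106)
im=get_image('side');cv2.imwrite('pics/d.png',cv2.resize(im['frame'][200:440,220:500],(700,600)))
for q in ('nest_centre','clamp_knob'):
  for r in finder.silhouettes(q,im)[:1]: P=cloud(im,r['mask']);print(q,r['score'],np.median(P,0),w2st(np.median(P,0)))"
```

```text
t 4.3 st [-162.4  -29.3] 188.1 shift [ 12.3 -29.4  82.1] turn [ 0.001 -0.002  0.003]
clamp_knob 0.9 [ 501.56725429 -301.11128032   49.90923522] [-22.3046052  -79.05988822]
```

View pics/d.png

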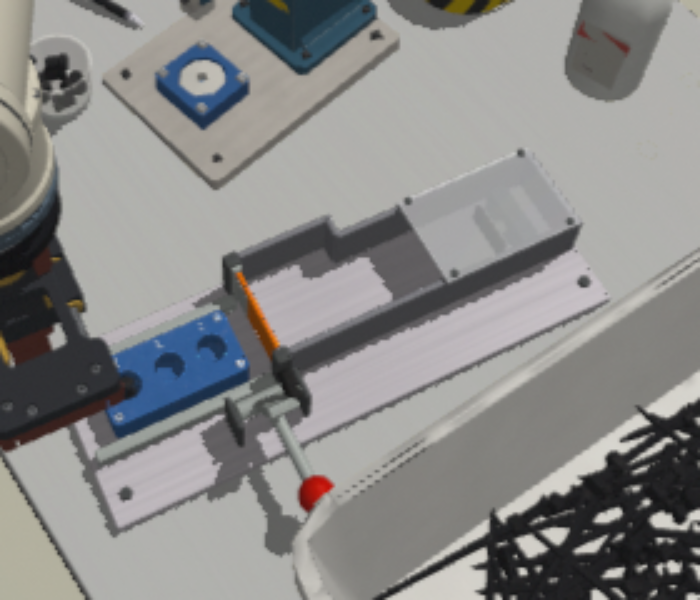

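Emit:
servo_tool(deltas=[[[10,-30,0],[0,0,0]],[[10,-30,35],[0,0,0]],[[10,-30,70],[0,0,0]],[[10,-30,100],[0,0,0]],[[10,-30,130],[0,0,0]]])

```text
t: 4.87
ee_pos: [389.3, -201.4, 55.3]
orientation: [3.13, -0.264, 0.003]
ft_force: [0.4, -0.4, -1.2]
width: 0.6
grasp_force: 0.0
```

Emit:
servo_tool(deltas=[[[0,0,15],[0,0,0]],[[0,0,25],[0,0,0]],[[0,0,25],[0,0,0]]])

```text
t: 5.12
ee_pos: [387.6, -200.8, 29.8]
orientation: [-3.129, 0.265, 0.004]
ft_force: [0.0, 0.1, 0.3]
width: 0.3
grasp_force: 0.0
```

```bash
python3 -c "
from h import *
goto(-150,0,22);print(ctrl.get_obs()['ft_force'])"
```

```text
t 5.12 st [-151.6    0.4] 29.8 shift [1.6 0.4 7.8] turn [-0.001  0.003  0.002]
[0.01063817 0.14253832 0.25892319]
```

Emit:
servo_tool(deltas=[[[0,0,8],[0,0,0]],[[6,0,8],[0,0,0]],[[14,0,8],[0,0,0]],[[22,0,8],[0,0,0]],[[30,0,8],[0,0,0]]])

```text
t: 5.53
ee_pos: [418.9, -206.7, 24.5]
orientation: [3.13, -0.265, 0.003]
ft_force: [-1.3, 0.7, 0.3]
width: 0.5
grasp_force: 0.5
```

Emit:
servo_tool(deltas=[[[8,0,0],[0,0,0]],[[16,0,0],[0,0,0]],[[24,0,0],[0,0,0]],[[32,0,0],[0,0,0]],[[40,0,0],[0,0,0]]])

```text
t: 5.95
ee_pos: [457.5, -213.0, 23.7]
orientation: [-3.13, 0.266, -0.0]
ft_force: [-3.3, -0.4, 2.8]
width: 0.5
grasp_force: 1.5
```

```bash
python3 -c "
from h import *
goto(-80,0,22);print(ctrl.get_obs()['ft_force'])
im=get_image('side');cv2.imwrite('pics/e.png',cv2.resize(im['frame'][200:440,220:500],(700,600)))"
```

```text
t 5.95 st [-80.7   0.3] 23.7 shift [0.7 0.3 1.7] turn [-0.    -0.     0.002]
[-3.25518802 -0.43175779  2.8336687 ]
```

View pics/e.png

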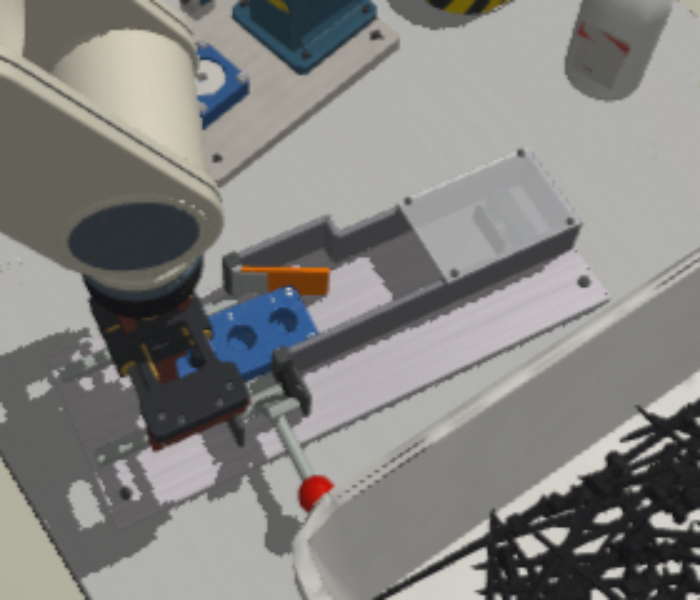

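Emit:
servo_tool(deltas=[[[9,0,0],[0,0,0]],[[18,0,0],[0,0,0]],[[27,0,0],[0,0,0]],[[36,0,0],[0,0,0]],[[45,0,0],[0,0,0]]])

```text
t: 6.42
ee_pos: [502.4, -220.7, 23.7]
orientation: [3.13, -0.265, 0.001]
ft_force: [-0.5, 0.1, -0.1]
width: 0.5
grasp_force: 0.5
```

Emit:
servo_tool(deltas=[[[9,0,0],[0,0,0]],[[18,0,0],[0,0,0]],[[27,0,0],[0,0,0]],[[36,0,0],[0,0,0]],[[45,0,0],[0,0,0]]])

```text
t: 6.83
ee_pos: [546.3, -228.2, 23.7]
orientation: [3.13, -0.265, 0.0]
ft_force: [-1.5, -0.1, -1.4]
width: 0.2
grasp_force: 0.5
```

Emit:
servo_tool(deltas=[[[9,0,0],[0,0,0]],[[18,0,0],[0,0,0]],[[27,0,0],[0,0,0]],[[36,0,0],[0,0,0]],[[40,0,0],[0,0,0]]])

```text
t: 7.25
ee_pos: [586.4, -235.1, 23.8]
orientation: [3.13, -0.265, 0.002]
ft_force: [-1.3, -0.1, 1.4]
width: 0.2
grasp_force: 0.8
```

```bash
python3 -c "
from h import *
goto(74,0,22);print(ctrl.get_obs()['ft_force'])
im=get_image('side');cv2.imwrite('pics/f.png',cv2.resize(im['frame'][200:440,220:500],(700,600)))"
```

```text
t 7.25 st [50.1  0.4] 23.8 shift [23.9  0.5  1.9] turn [ 0.    -0.001  0.002]
[-1.25645627 -0.08314281  1.43263547]
```

View pics/f.png

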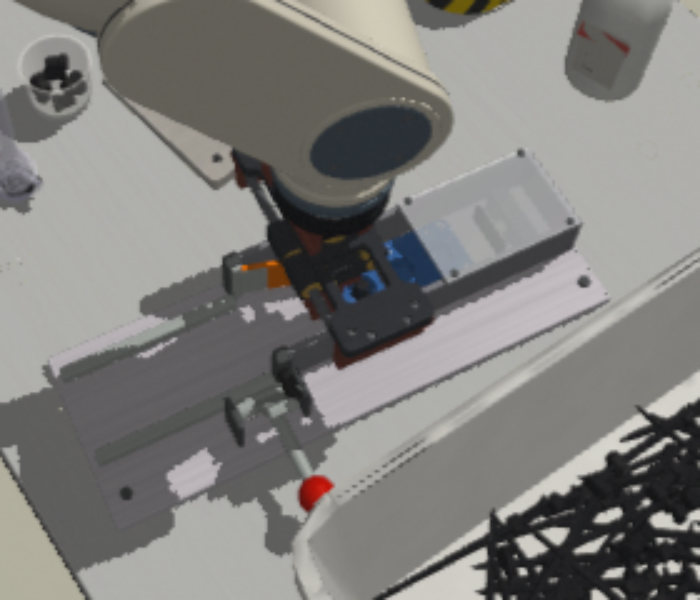

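Emit:
servo_tool(deltas=[[[5,0,0],[0,0,0]],[[10,0,0],[0,0,0]],[[15,0,0],[0,0,0]],[[19,0,0],[0,0,0]],[[22,0,0],[0,0,0]]])

```text
t: 7.72
ee_pos: [607.0, -238.6, 23.7]
orientation: [-3.13, 0.266, -0.0]
ft_force: [-2.3, 0.1, 0.1]
width: 0.5
grasp_force: 0.9
```

Emit:
servo_tool(deltas=[[[1,0,0],[0,0,0]],[[2,0,0],[0,0,0]],[[3,0,0],[0,0,0]],[[4,0,0],[0,0,0]]])

```text
t: 8.05
ee_pos: [610.4, -239.1, 23.7]
orientation: [-3.13, 0.266, 0.0]
ft_force: [-1.3, 0.5, -0.3]
width: 0.4
grasp_force: 0.4
```

Not touching yet (x≈74). Continue in 4 mm steps.

Emit:
servo_tool(deltas=[[[1,0,0],[0,0,0]],[[2,0,0],[0,0,0]],[[3,0,0],[0,0,0]],[[4,0,0],[0,0,0]]])

```text
t: 8.38
ee_pos: [614.1, -239.7, 23.6]
orientation: [-3.13, 0.265, 0.001]
ft_force: [-2.0, -1.0, 1.5]
width: 0.4
grasp_force: 1.6
```

Emit:
servo_tool(deltas=[[[1,0,0],[0,0,0]],[[2,0,0],[0,0,0]],[[3,0,0],[0,0,0]]])

```text
t: 8.63
ee_pos: [616.3, -240.0, 23.6]
orientation: [-3.13, 0.265, 0.004]
ft_force: [-7.7, 1.2, 5.2]
width: 0.7
grasp_force: 3.6
```

Emit:
servo_tool(deltas=[[[0,0,0],[0,0,0]],[[0,0,0],[0,0,0]]])

```text
t: 8.8
ee_pos: [616.3, -240.1, 23.5]
orientation: [-3.13, 0.265, 0.004]
ft_force: [-4.9, 1.4, 3.5]
width: 0.3
grasp_force: 2.8
```

Emit:
servo_tool(deltas=[[[1,0,0],[0,0,0]],[[1,0,0],[0,0,0]]])

```text
t: 8.97
ee_pos: [616.9, -240.1, 23.5]
orientation: [-3.13, 0.265, 0.005]
ft_force: [-6.5, 1.1, 5.2]
width: 0.7
grasp_force: 3.4
```

Emit:
servo_tool(deltas=[[[1,0,0],[0,0,0]],[[2,0,0],[0,0,0]],[[2,0,0],[0,0,0]]])

```text
t: 9.22
ee_pos: [618.1, -240.3, 23.4]
orientation: [-3.129, 0.265, 0.008]
ft_force: [-9.0, 1.6, 6.6]
width: 0.5
grasp_force: 4.6
```

Emit:
servo_tool(deltas=[[[1,0,0],[0,0,0]],[[2,0,0],[0,0,0]],[[2,0,0],[0,0,0]]])

```text
t: 9.47
ee_pos: [619.4, -240.5, 23.4]
orientation: [-3.129, 0.265, 0.01]
ft_force: [-11.9, 1.8, 8.5]
width: 0.4
grasp_force: 5.8
```

Emit:
servo_tool(deltas=[[[1,0,0],[0,0,0]],[[1,0,0],[0,0,0]],[[1,0,0],[0,0,0]]])

```text
t: 9.72
ee_pos: [619.9, -240.5, 23.3]
orientation: [-3.129, 0.265, 0.011]
ft_force: [-12.1, 2.7, 8.9]
width: 0.2
grasp_force: 6.3
```

```bash
python3 -c "
from h import *
goto(74,0,22);print(ctrl.get_obs()['ft_force'])
im=get_image('side');cv2.imwrite('pics/g.png',cv2.resize(im['frame'][230:370,320:480],(800,600)[:2] if 0 else (684,600)))"
```

```text
t 9.72 st [84.   0.8] 23.3 shift [-10.    0.8   1.3] turn [-0.001  0.007  0.002]
[-12.05863707   2.73352724   8.94878568]
```

View pics/g.png

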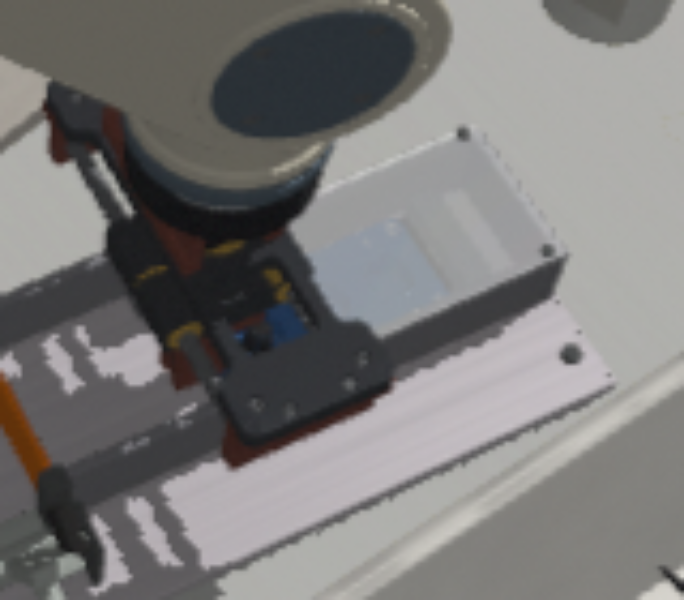

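Emit:
servo_tool(deltas=[[[-2,0,0],[0,0,0]],[[-4,0,0],[0,0,0]],[[-7,0,0],[0,0,0]],[[-10,0,0],[0,0,0]],[[-13,0,0],[0,0,0]]])

```text
t: 10.18
ee_pos: [611.2, -239.4, 23.9]
orientation: [3.13, -0.266, 0.003]
ft_force: [0.0, -0.3, 0.3]
width: 0.5
grasp_force: 0.0
```

Emit:
servo_tool(deltas=[[[0,0,0],[0,0,0]],[[0,0,0],[0,0,0]]])

```text
t: 10.35
ee_pos: [611.0, -239.4, 24.0]
orientation: [3.13, -0.266, 0.002]
ft_force: [0.2, -0.3, 0.2]
width: 0.5
grasp_force: 0.0
```

Emit:
servo_tool(deltas=[[[-1,0,-20],[0,0,0]],[[-1,0,-45],[0,0,0]],[[-1,0,-80],[0,0,0]],[[-1,0,-115],[0,0,0]],[[-1,0,-150],[0,0,0]]])

```text
t: 10.77
ee_pos: [609.7, -239.0, 175.3]
orientation: [3.13, -0.265, 0.001]
ft_force: [1.0, -0.1, 0.5]
width: 0.0
grasp_force: 0.0
```

Emit:
servo_tool(deltas=[[[-35,0,-20],[0,0,0]],[[-70,0,-20],[0,0,0]],[[-105,0,-20],[0,0,0]],[[-140,0,-20],[0,0,0]],[[-175,0,-20],[0,0,0]]])

```text
t: 11.18
ee_pos: [436.0, -209.3, 194.1]
orientation: [3.13, -0.265, 0.003]
ft_force: [0.1, -1.2, 0.3]
width: 0.3
grasp_force: 0.0
```

Emit:
servo_tool(deltas=[[[-30,0,0],[0,0,0]],[[-50,0,0],[0,0,0]],[[-50,0,0],[0,0,0]],[[-50,0,0],[0,0,0]]])

```text
t: 11.52
ee_pos: [388.1, -201.5, 194.4]
orientation: [3.129, -0.267, 0.003]
ft_force: [0.1, -0.9, 0.4]
width: 0.1
grasp_force: 0.0
```

```bash
python3 -c "
from h import *
goto(0,0,200);print(ctrl.get_obs()['ft_force'])
im=get_image('side');cv2.imwrite('pics/k.png',cv2.resize(im['frame'][200:440,220:500],(700,600)))"
```

```text
t 11.52 st [-151.1   -0.2] 194.4 shift [151.1  -0.   -5.3] turn [ 0.001 -0.002  0.001]
[ 0.05418059 -0.88502172  0.42533414]
```

View pics/k.png

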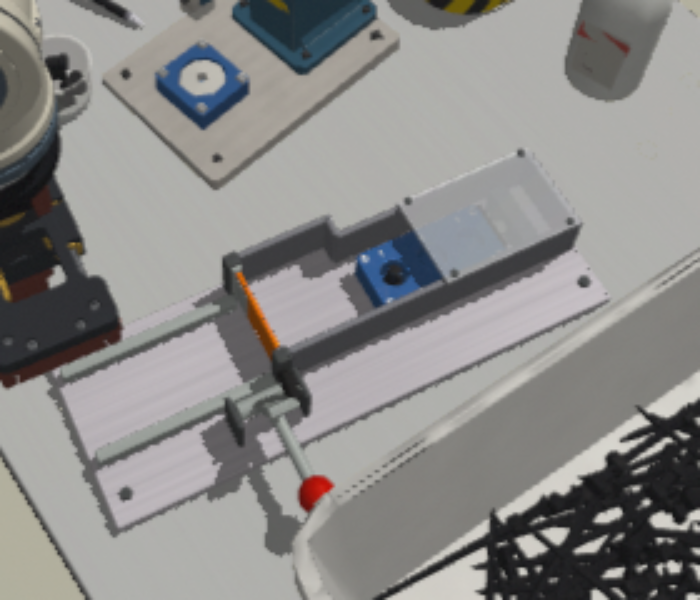

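The flap is shut (edge from about (240,275) to (275,345)), the nest lies flat in the bay around (430,260), the knob is out to the right at (316,494), and the arm is clear of everything.

```bash
python3 -c "
from h import *
print(close_job())"
```

```text
the job is handed in; nothing more can be done
None
```

I handed the job in at about 11.5 s; no verdict came back. The last picture shows the clamp open, the nest flat in the bay, the flap shut and the arm clear. From the force and position readings I estimate the buffer gave 5 to 7 mm, and the cannulas weren't rechecked at the end, though the arm never came near them.

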